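# Open the child-resistant cap of the squat cleaner bottle

### The job

I need the cleaner in the short, squat white bottle on the gear-maker's bench: open its child-resistant cap by pressing the cap down hard and, keeping it pressed, turning it counterclockwise (seen from above) to its stop, then let go so that it springs up open. Leave the cap of the tall white bottle alone, it stays shut.

Things in the scene. Friction and masses are not known exactly. Their poses are not given: they have to be found in the camera images.
- tub_grip (a point): On the axis of the grey ribbed cap of the SHORT SQUAT white bottle, 11 mm below the cap's top. Cap: 52 mm across, 30 mm tall, upright, its top 124 mm above the bench while shut; grip its side from above in any direction. Below it 15 mm of narrow neck (38 mm), then a shoulder sloping out to the body, 80 mm across. The bottle is fixed to the bench in a steel holder. Moves with the cap; z up.
- tub_turn (a joint): Turn of that cap, rad, 0 to 1.3 (hard stop), growing counterclockwise seen from above. Starts shut at 0 to 0.06. A lug blocks it beyond about 0.1 unless the cap is held more than 4 mm down; beyond 0.95 the lug is free. Little friction (0.05 N m).
- tub_lift (a joint): Height of that cap, m, above its shut position: 0 shut, negative pressed down (-0.008 hard stop), +0.008 sprung up open. A spring pushes it up: pressing starts at 10 N, 14 N at 4 mm down, 18 N at 8 mm. It turns only more than 4 mm down: aim for 6 mm. Let go beyond 0.95 rad of turn, it springs up and stays open; before that it does not open.
- tall_grip (a point): The same point (axis, 11 mm below the top) of the identical cap of the TALL SLIM white bottle (body 58 mm across, cap top 199 mm above the bench), in a like holder. Not to be pressed or opened. The two bottles may stand in either order, left or right.
Mind the look-alikes: they are no part of the job. There is more than one size of the part that bears tub_grip; the job needs the smallest.

How it is judged:
By the outcome, as a careful person would: the job done as asked, in the order asked, and still so for the second after the job is handed in, with the robot touching nothing.
It also fails if it takes over 32 s, if anything falls off the work surface, if the arm or the gripper's body presses on something with over 40 N, if the wrist force passes 120 N, or if a joint passes its speed limit or range.

### The arm

A 7-joint arm with a two-finger parallel gripper is mounted at the origin on the work surface. World frame = base frame: x ahead of the robot, y to its left, z up, the work surface at z = 0. Lengths are in m, angles in rad, forces in N, time in s.
With the tool pointing down it reaches from about 0.4 to 0.875 m from the base axis. Payload 19.3 kg.
Tool frame: the origin (TCP) lies at the very end of the fingers, on their centre line; the grasp point (between the pads) lies 19 mm behind it; z points along the fingers, y is the line along which they close (so a half turn about z gives the same grasp; the last joint's range is limited). The gripper opens to 85 mm and grips with 20 to 120 N. Pads are 22 mm wide; open, the fingers measure 114 mm over their backs; the gripper's body (76 mm by 85 mm) begins 54 mm behind the grasp point. The pads swing forward as they close: fully open they stand 13 mm farther back than shut.
Start: joints at [1.182, 0.521, -0.036, 1.599, 0.021, 1.021, -0.113], TCP at [0.196, -0.594, 0.209] pointing down, gripper open.
Joint ranges: [-2.91, 2.91], [-0.3, 2.13], [-1.5, 1.42], [0.17, 2.43], [-1.26, 4.41], [0.16, 1.93], [-2.52, 2.52]. Speed limits (rad/s): [1.89, 1.89, 2.39, 2.39, 3.01, 3.01, 3.01].

### API

Orientations are given as [roll, pitch, yaw] about the fixed x, y, z axes, in that order (R = Rz(yaw) Ry(pitch) Rx(roll)).
In Python, from workcell import bot gives the robot as it stands.
- The arm moves only by the tool carry_out, never from a script. Its argument "rows" is a list that holds one entry, the list of rows, each a list of 4 numbers: the shift along the tool's x, y, z in m, then the turn about the tool's z in degrees. In form: [[[x, y, z, twist], ...]]. A call has 1 to 12 rows; each row is the pose to reach, as a shift and turn from the pose commanded when the call began, along the tool's axes at that moment; what a row does not reach only later rows make up. A row lasts 1/12 s, in which the tool goes at most 41.7 mm and 7.16 degrees, less where a joint would pass 70% of its speed; a pose out of reach is approached as far as the arm can. A call with a gripper value outside its range is refused whole. "grip" is the finger opening in m, from 0 to 0.0854, set as the call begins (left out, the last holds). The fingers move at their own pace and stop on an object; "grip_force" is the grip in N (left out, the last holds). Time passes only in rows, so rows that repeat a pose let the fingers close. It gives the time, the measured TCP pose, the force, the opening and the grip force at its end, in the units of the state.
- bot.observe(): the state, without advancing time (a new reading comes with each control period).
- bot.grab_frame(name): name is "scene" or "top"; returns a dict with "pixels" (420x560x3 uint8, red, green, blue), "K" (3x3 intrinsics, pixels), "k1" (the pictures are not rectified: a ray, as slopes to the right and down, at radius r is drawn at 1 + k1 r^2 times it, then the intrinsics apply), "pose" (4x4, takes a point from camera to world coordinates). Camera axes: x right, y down, z forward; pixel columns grow to the right and rows downward; lengths in m; the calibration is good to about 2 mm. A picture is of the moment at which its call begins. There is no depth.
- bot.job_done(): hands the job in; it is judged then, once.
Trained networks look in a picture, given as the dict that the camera call returned (one of the last four; its "shot" number tells which), for a name from the list of things; names that differ only in an ending like _2 or _b are one class to them, and where a whole thing is asked for, a point or a joint stands for the part that bears it (a point fixed in the world has none). Each returns a list of dicts, best first, with "conf" (0 to 1); they miss things now and then, are a little off and sometimes report something else, mostly with a low value. They report only what shows in the picture. A call takes as long as a camera call. They do not tell look-alikes from the thing itself.
- bot.look_for(picture, label): "position" ([column, row] in pixels, amid what is visible of it).
- bot.regions_of(picture, label): "region" (420x560 bool, what is visible of it) and "position" ([column, row] in pixels, amid what is visible of it).
- bot.spot_point(picture, label): "position" ([column, row] in pixels: a listed point, or the origin of a listed thing).
The state is a dict: "clock": time; "qpos": joint angles; "qd": joint speeds; "joint_efforts": joint torques, N m; "position": TCP position; "tool_rot": TCP orientation; "force": force on the tool from outside, world axes, zero at the start; "moment": the same for the moment, N m; "grip_width": finger opening in m; "finger_force": force on a finger pad.
Only numpy, scipy, OpenCV 4.12 (cv2) and the standard library are available. Lean on these libraries where they do the work, as an engineer would, in place of code of your own. Each camera call takes 0.05 s, during which the arm holds its last target. There are 200 camera calls.

## Working session

There is one attempt and no reset: what is moved stays moved. The work goes in short steps, Python scripts to look and compute and a tool call to move; the robot and the scene stay as the last step left them, time stands still between calls to the robot, and variables do not carry over. Pictures are saved under pics/ and viewed, at most 10 in all, crops included, and the job is handed in when it is done.

Besides the shell and the picture viewer there is one more tool, called after "Request:" as a command line: name --argument value ..., lists and objects as JSON in quotes. carry_out: Moves the arm, as the interface text tells. Its arguments: {"type":"object","properties":{"rows":{"type":"array","items":{"type":"array","items":{"type":"array","items":{"type":"number"}}}},"grip":{"type":"number"},"grip_force":{"type":"number"}},"required":["rows"]}

```bash
mkdir -p pics; cat > h.py <<'E'
import numpy as np, cv2
from workcell import bot
def ray(f,p):
    K=f["K"];d=(np.array(p,float)-[K[0,2],K[1,2]])/[K[0,0],K[1,1]]
    u=d.copy()
    for _ in range(20): u=d/(1+f["k1"]*(u@u))
    T=np.array(f["pose"]);v=T[:3,:3]@[u[0],u[1],1];return T[:3,3],v/np.linalg.norm(v)
def atz(f,p,z):
    o,v=ray(f,p);return o+v*(z-o[2])/v[2]
def tri(rs):
    A=sum(np.eye(3)-np.outer(v,v) for o,v in rs);b=sum((np.eye(3)-np.outer(v,v))@o for o,v in rs)
    x=np.linalg.solve(A,b);return x,[np.linalg.norm((np.eye(3)-np.outer(v,v))@(x-o)) for o,v in rs]
E
python3 - <<'E'
from h import *
for n in("scene","top"):
    f=bot.grab_frame(n);cv2.imwrite(f"pics/{n}0.png",f["pixels"][...,::-1])
    print(n,np.round(f["pose"],3).tolist())
    for l,z in(("tub_grip",.113),("tall_grip",.188)):
        for d in bot.spot_point(f,l): print(l,d["conf"],np.round(d["position"],1),np.round(atz(f,d["position"],.113),3),np.round(atz(f,d["position"],.188),3))
s=bot.observe();print(s["clock"],s["position"],s["tool_rot"],s["grip_width"])
E
```

```text
scene [[-0.133, 0.573, -0.808, 1.244], [0.991, 0.065, -0.117, 0.171], [-0.015, -0.817, -0.577, 0.638], [0.0, 0.0, 0.0, 1.0]]
tub_grip 0.8 [263.1 168.9] [ 0.287 -0.021  0.113] [0.424 0.007 0.188]
tub_grip 0.77 [413.5 257.8] [0.618 0.34  0.113] [0.707 0.316 0.188]
tub_grip 0.72 [321.4 214.8] [0.489 0.15  0.113] [0.597 0.153 0.188]
tall_grip 0.69 [185.1 195.3] [ 0.442 -0.191  0.113] [ 0.557 -0.139  0.188]
top [[0.022, -0.996, 0.086, 0.448], [-1.0, -0.021, 0.012, 0.043], [-0.011, -0.086, -0.996, 1.079], [0.0, 0.0, 0.0, 1.0]]
tub_grip 0.88 [149.4 129.6] [0.678 0.34  0.113] [0.66  0.317 0.188]
tub_grip 0.87 [241.  220.8] [0.493 0.142 0.113] [0.489 0.134 0.188]
tall_grip 0.93 [384.  187.6] [ 0.566 -0.148  0.113] [ 0.557 -0.133  0.188]
0.3 [ 0.19583105 -0.59340174  0.20919706] [-3.14119866e+00  3.11334680e-05  3.18787970e-01] 0.0853595512948106
```

View pics/scene0.png

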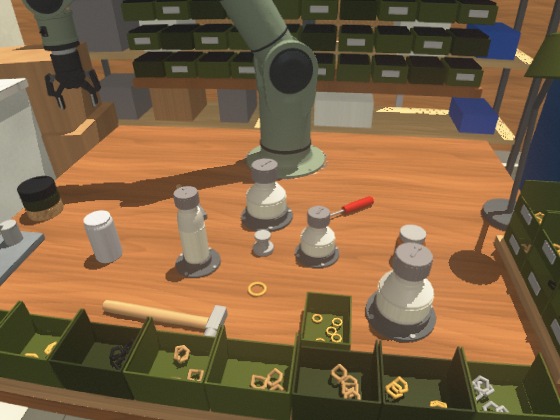

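View pics/top0.png

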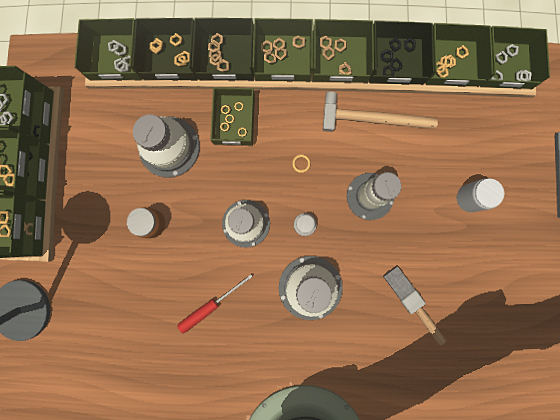

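The small squat bottle is at about (241,221) in the top view and (319,235) in the scene view. Larger look-alikes stand at (313,293) and (150,132), and the tall bottle is at (386,187). I'll refine the cap position with the region silhouettes, and start the approach.

```bash
python3 - <<'E'
from h import *
from scipy.optimize import least_squares
def proj(f,P):
    T=np.linalg.inv(f["pose"]);c=P@T[:3,:3].T+T[:3,3];u=c[:,:2]/c[:,2:]
    u=u*(1+f["k1"]*(u**2).sum(1,keepdims=True));return u*[f["K"][0,0],f["K"][1,1]]+[f["K"][0,2],f["K"][1,2]]
a=np.linspace(0,6.28,40)
def cap(x,y):
    return np.array([[x+.026*np.cos(t),y+.026*np.sin(t),z] for z in(.124,.094) for t in a])
def cen(f,x,y):
    m=cv2.moments(cv2.convexHull(proj(f,cap(x,y)).astype(np.float32)));return np.array([m["m10"]/m["m00"],m["m01"]/m["m00"]]),m["m00"]
obs=[]
for n,p0 in(("scene",(321,215)),("top",(241,221))):
    f=bot.grab_frame(n)
    for d in bot.regions_of(f,"tub_grip"):
        r,c=np.nonzero(d["region"]);print(n,round(d["conf"],2),c.mean(),r.mean(),len(c))
        if np.hypot(c.mean()-p0[0],r.mean()-p0[1])<25: obs.append((f,np.array([c.mean(),r.mean()]),n))
for o in [obs]+[[q] for q in obs]:
    s=least_squares(lambda v:np.concatenate([cen(f,*v)[0]-c for f,c,_ in o]),[.49,.145],diff_step=1e-3)
    print([q[2] for q in o],s.x.round(4),s.fun.round(2),[cen(f,*s.x)[1] for f,_,_ in o])
E
```

```text
scene 0.92 412.2504105090312 261.564039408867 1218
scene 0.72 318.09027777777777 216.79166666666666 432
scene 0.66 263.96478873239437 170.9806338028169 568
top 0.74 240.696 220.924 500
top 0.7 150.73790322580646 132.60584677419354 992
top 0.55 313.65065913371 294.1186440677966 1062
['scene', 'top'] [0.4923 0.1424] [-0.07  0.07 -0.06  0.04] [478.7565421904437, 552.8837254502578]
['scene'] [0.492  0.1426] [ 0. -0.] [478.4970536669716]
['top'] [0.4923 0.1423] [-0.  0.] [552.8513994908426]
```

Request:
carry_out --rows '[[[0.033, -0.02, -0.02, 0], [0.066, -0.04, -0.04, 0], [0.1, -0.06, -0.06, 0], [0.133, -0.08, -0.08, 0], [0.166, -0.1, -0.1, 0], [0.2, -0.12, -0.12, 0], [0.233, -0.14, -0.13, 0], [0.266, -0.16, -0.13, 0], [0.3, -0.18, -0.13, 0], [0.333, -0.2, -0.13, 0], [0.333, -0.2, -0.13, 0], [0.333, -0.2, -0.13, 0]]]' --grip 0.085

```text
clock: 1.5
position: [0.4509, -0.2971, 0.3394]
tool_rot: [-3.141, -0.001, 0.323]
force: [-0.3, -0.2, 0.2]
grip_width: 0.0852
finger_force: 0.0
```

Request:
carry_out --rows '[[[0.016, -0.037, 0, 0], [0.032, -0.073, 0, 0], [0.048, -0.11, 0, 0], [0.064, -0.147, 0, 0], [0.08, -0.183, 0, 0], [0.096, -0.22, 0, 0], [0.112, -0.257, 0.01, 0], [0.128, -0.294, 0.02, 0], [0.145, -0.33, 0.04, 0], [0.161, -0.367, 0.06, 0], [0.177, -0.404, 0.08, 0], [0.177, -0.404, 0.1, 0]]]'

```text
clock: 2.5
position: [0.4912, 0.1448, 0.2394]
tool_rot: [-3.14, -0.003, 0.322]
force: [-0.2, 0.1, -0.1]
grip_width: 0.0854
finger_force: 0.0
```

Request:
carry_out --rows '[[[0, 0, 0, 0], [0, 0, 0, 0], [0, 0, 0, 0], [0, 0, 0, 0]]]'

```text
clock: 2.83
position: [0.4917, 0.1385, 0.2406]
tool_rot: [3.141, -0.002, 0.316]
force: [-0.6, 0.4, -1.1]
grip_width: 0.085
finger_force: 0.0
```

```bash
python3 - <<'E'
from h import *
s=bot.observe();p=s["position"];y=s["tool_rot"][2];print(p,s["tool_rot"],s["qpos"],s["force"])
d=np.array([.492,.142])-p[:2];print(d@[np.cos(y),np.sin(y)],d@[np.sin(y),-np.cos(y)],p[2]-.094)
f=bot.grab_frame("scene");cv2.imwrite("pics/s1.png",cv2.resize(f["pixels"][60:340,180:480,::-1],None,fx=2,fy=2))
E
```

```text
[0.49166093 0.13847018 0.24063568] [ 3.14094106e+00 -1.59014517e-03  3.16421294e-01] [-0.0235763   0.33234035 -0.4658574   1.84329622  0.17557003  1.00473055
 -1.8162439 ] [-0.56725506  0.44167882 -1.08915855]
0.0014206053851109474 -0.0032490763493108372 0.14663568003450977
```

View pics/s1.png

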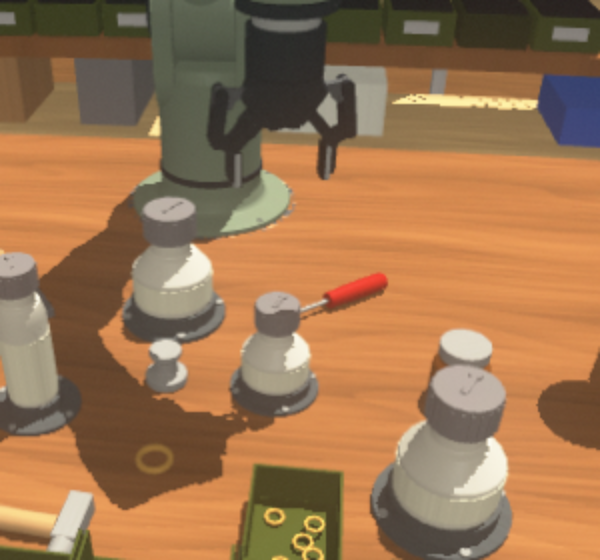

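The gripper is directly above the small squat bottle, with its cap at (278,315) in the crop and clear of neighbours. Next I descend and grip.

Request:
carry_out --rows '[[[0.001, -0.003, 0.03, 0], [0.001, -0.003, 0.06, 0], [0.001, -0.003, 0.085, 0], [0.001, -0.003, 0.105, 0], [0.001, -0.003, 0.12, 0], [0.001, -0.003, 0.133, 0], [0.001, -0.003, 0.14, 0], [0.001, -0.003, 0.145, 0], [0.001, -0.003, 0.145, 0], [0.001, -0.003, 0.145, 0], [0.001, -0.003, 0.145, 0]]]'

```text
clock: 3.8
position: [0.4914, 0.1431, 0.0952]
tool_rot: [3.141, -0.001, 0.319]
force: [-0.4, -0.0, -0.2]
grip_width: 0.0852
finger_force: 0.0
```

Request:
carry_out --rows '[[[0, 0, 0, 0], [0, 0, 0, 0], [0, 0, 0, 0], [0, 0, 0, 0], [0, 0, 0, 0], [0, 0, 0, 0], [0, 0, 0, 0], [0, 0, 0, 0]]]' --grip 0.04 --grip_force 90

```text
clock: 4.47
position: [0.4917, 0.1415, 0.095]
tool_rot: [3.14, -0.001, 0.317]
force: [1.4, -9.9, 11.4]
grip_width: 0.0457
finger_force: 90.2
```

```bash
python3 - <<'E'
from h import *
s=bot.observe();print(s["grip_width"],s["force"],s["moment"],s["position"])
f=bot.grab_frame("scene");cv2.imwrite("pics/s2.png",cv2.resize(f["pixels"][120:280,240:400,::-1],None,fx=3.7,fy=3.7,interpolation=cv2.INTER_CUBIC))
E
```

```text
0.045746100946946075 [ 1.39895876 -9.89697312 11.44829233] [-2.13334308 -0.35159275  0.00582359] [0.4917074  0.14148019 0.09503679]
```

View pics/s2.png

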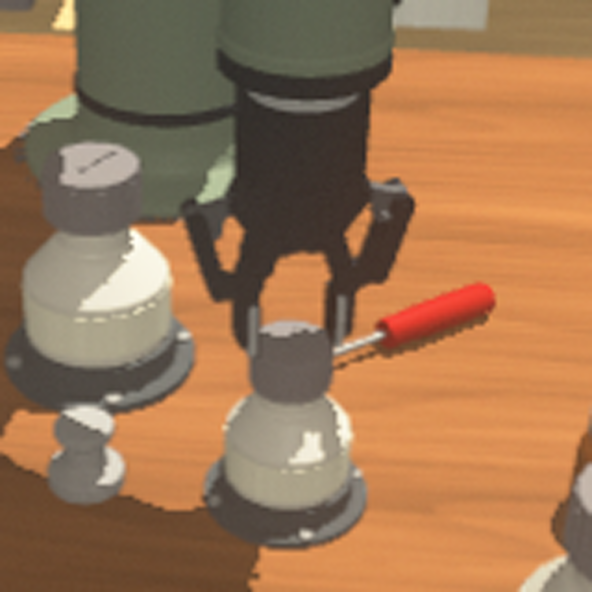

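```bash
python3 - <<'E'
from h import *
def proj(f,P):
    T=np.linalg.inv(f["pose"]);c=P@T[:3,:3].T+T[:3,3];u=c[:,:2]/c[:,2:]
    u=u*(1+f["k1"]*(u**2).sum(1,keepdims=True));return u*[f["K"][0,0],f["K"][1,1]]+[f["K"][0,2],f["K"][1,2]]
out=[]
a=np.linspace(0,6.28,60)
for n,(c0,r0) in(("scene",(260,150)),("top",(180,160))):
    f=bot.grab_frame(n)
    im=np.ascontiguousarray(f["pixels"][r0:r0+120,c0:c0+100,::-1]);S=4;im=cv2.resize(im,None,fx=S,fy=S)
    s=bot.observe();p=s["position"];y=s["tool_rot"][2]
    def L(P,col): cv2.polylines(im,[((proj(f,np.array(P))-[c0,r0]+.5)*S).astype(int)],False,col,1)
    for z in(.124,.094): L([[.492+.026*np.cos(t),.142+.026*np.sin(t),z] for t in a],(0,255,255))
    for sg in(1,-1):
        b=p+sg*.023*np.array([np.sin(y),-np.cos(y),0]);x=.011*np.array([np.cos(y),np.sin(y),0])
        L([b-x,b+x,b+x+[0,0,.04],b-x+[0,0,.04],b-x],(0,0,255))
    out.append(im)
cv2.imwrite("pics/o.png",np.hstack(out))
E
```

```text
(no output)
```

View pics/o.png

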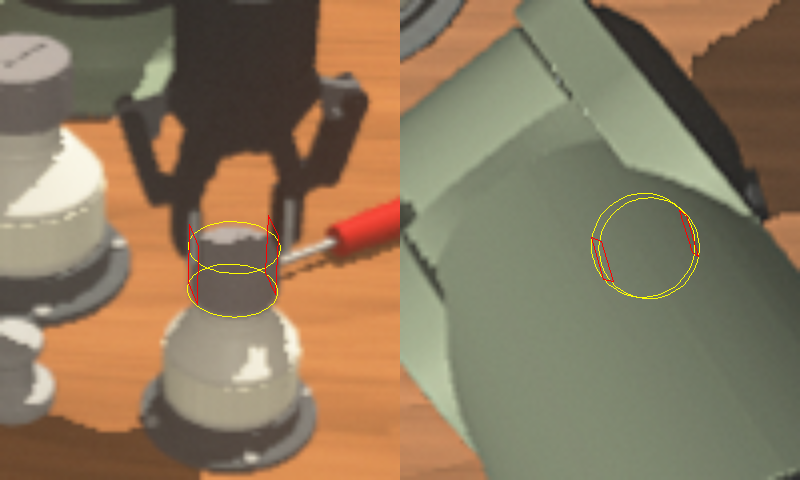

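```bash
python3 - <<'E'
from h import *
def proj(f,P):
    T=np.linalg.inv(f["pose"]);c=P@T[:3,:3].T+T[:3,3];u=c[:,:2]/c[:,2:]
    u=u*(1+f["k1"]*(u**2).sum(1,keepdims=True));return u*[f["K"][0,0],f["K"][1,1]]+[f["K"][0,2],f["K"][1,2]]
f=bot.grab_frame("scene");g=bot.grab_frame("top")
print("open tips", proj(f,np.array([[.4917+.31*k,.1385-.95*k,.2406+h] for h in(0,.013) for k in(.0427,-.0427)])).round(1).tolist())
print("base origin",proj(f,np.zeros((1,3))).round(1),proj(g,np.zeros((1,3))).round(1))
print(f["K"],f["k1"],g["k1"])
for h in (.094,.104,.114,.124): print(h,proj(f,np.array([[.492,.142,h],[.492,.142,0]])).round(1).tolist(),proj(g,np.array([[.492,.142,h],[.492,.142,0]])).round(1).tolist())
s=bot.observe();print(s["position"],s["force"])
E
```

```text
open tips [[298.5, 167.2], [337.9, 163.3], [298.5, 161.7], [338.3, 157.8]]
base origin [[284.7 158.7]] [[304.1 444.6]]
[[401.28434289   0.         282.92554665]
 [  0.         401.28434289 217.30469931]
 [  0.           0.           1.        ]] -0.07794794323841198 -0.10679699961442148
0.094 [[317.6, 222.0], [316.2, 253.2]] [[241.8, 221.5], [245.9, 223.5]]
0.104 [[317.7, 218.5], [316.2, 253.2]] [[241.3, 221.3], [245.9, 223.5]]
0.114 [[317.9, 214.9], [316.2, 253.2]] [[240.8, 221.1], [245.9, 223.5]]
0.124 [[318.1, 211.3], [316.2, 253.2]] [[240.3, 220.8], [245.9, 223.5]]
[0.49174222 0.14149213 0.09504847] [  2.4845621  -10.02760758  11.67295174]
```

```bash
python3 - <<'E'
from h import *
def proj(f,P):
    T=np.linalg.inv(f["pose"]);c=P@T[:3,:3].T+T[:3,3];u=c[:,:2]/c[:,2:]
    u=u*(1+f["k1"]*(u**2).sum(1,keepdims=True));return u*[f["K"][0,0],f["K"][1,1]]+[f["K"][0,2],f["K"][1,2]]
a=np.linspace(0,6.28,60);out=[]
f=bot.grab_frame("scene");g=bot.grab_frame("top")
S=6
for n,h in(("scene0",f),("top0",g)):
    I=cv2.imread(f"pics/{n}.png");row=[]
    for (x,y,zt,rb) in((.492,.142,.124,.04),(.557,-.135,.199,.029)):
        c0,r0=(proj(h,np.array([[x,y,zt-.03]]))[0]-[30,22]).astype(int)
        im=cv2.resize(I[r0:r0+48,c0:c0+60],None,fx=S,fy=S,interpolation=cv2.INTER_NEAREST)
        for s,col in((1,(0,255,255)),(.88,(0,0,255))):
          if s==1 or zt<.15:
            for z in(zt*s,(zt-.03)*s):
              P=np.array([[x+.026*s*np.cos(t),y+.026*s*np.sin(t),z] for t in a])
              cv2.polylines(im,[((proj(h,P)-[c0,r0]+.5)*S).astype(int)],True,col,1)
        row.append(im)
    out.append(np.hstack(row))
cv2.imwrite("pics/w.png",np.vstack(out))
E
```

```text
(no output)
```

View pics/w.png

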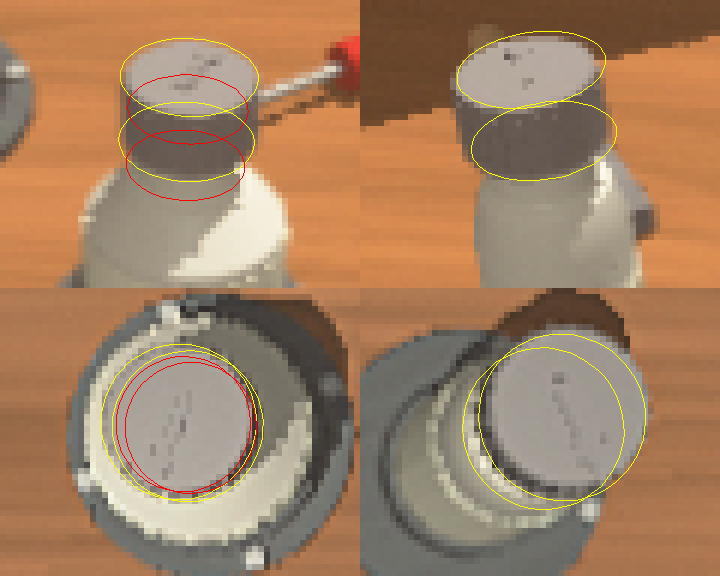

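Before the grip, the cap matched its nominal 52 mm width and 124 mm height. Closing the fingers swung it a couple of mm down, which fits the force of about 11.5 N. Next I press it.

Request:
carry_out --rows '[[[0, 0, 0.002, 0], [0, 0, 0.004, 0], [0, 0, 0.005, 0], [0, 0, 0.005, 0], [0, 0, 0.005, 0], [0, 0, 0.005, 0]]]' --grip_force 110

```text
clock: 5.32
position: [0.4918, 0.1415, 0.0902]
tool_rot: [3.139, -0.001, 0.317]
force: [0.5, -10.0, 15.8]
grip_width: 0.0448
finger_force: 110.4
```

Request:
carry_out --rows '[[[0, 0, 0.0003, -5], [0, 0, 0.0003, -10], [0, 0, 0.0003, -15], [0, 0, 0.0003, -20], [0, 0, 0.0003, -25], [0, 0, 0.0003, -30], [0, 0, 0.0003, -35], [0, 0, 0.0003, -40], [0, 0, 0.0003, -40], [0, 0, 0.0003, -40]]]'

```text
clock: 6.15
position: [0.4918, 0.1409, 0.0901]
tool_rot: [3.139, 0.002, 1.016]
force: [-2.1, -14.2, 22.6]
grip_width: 0.0446
finger_force: 119.8
```

```bash
python3 - <<'E'
from h import *
s=bot.observe();print(s["position"],s["tool_rot"],s["force"],s["moment"],s["qpos"])
E
```

```text
[0.49179372 0.14094876 0.09006323] [3.13901233e+00 1.64567748e-03 1.01578856e+00] [ -2.11102715 -14.18477425  22.64765387] [-3.14021534  0.20139536  0.11685449] [ 0.03153805  0.57095734 -0.57551765  1.97722758  0.46434897  0.72526128
 -1.38176864]
```

Request:
carry_out --rows '[[[0, 0, -0.0005, -5], [0, 0, -0.0005, -10], [0, 0, -0.0005, -15], [0, 0, -0.0005, -20], [0, 0, -0.0005, -25], [0, 0, -0.0005, -29], [0, 0, -0.0005, -32], [0, 0, -0.0005, -34], [0, 0, -0.0005, -34]]]'

```text
clock: 6.9
position: [0.4923, 0.1408, 0.0905]
tool_rot: [3.14, 0.002, 1.607]
force: [1.1, -12.3, 19.2]
grip_width: 0.0442
finger_force: 121.8
```

```bash
python3 - <<'E'
from h import *
s=bot.observe();print(s["position"],s["tool_rot"],s["force"],s["moment"],s["qpos"])
E
```

```text
[0.49229337 0.14082053 0.09051919] [3.14011931e+00 2.31176099e-03 1.60697166e+00] [  1.09890484 -12.27611957  19.20276023] [-2.869783   -0.5825611  -2.60738308] [ 0.13648956  0.60865322 -0.72439565  1.9710619   0.57557527  0.77641416
 -0.88869469]
```

The -2.6 N m moment shows the cap is at its stop. Releasing.

Request:
carry_out --rows '[[[0, 0, 0, 0], [0, 0, 0, 0], [0, 0, 0, 0], [0, 0, 0, 0], [0, 0, 0, 0], [0, 0, 0, 0], [0, 0, 0, 0], [0, 0, 0, 0]]]' --grip 0.085

```text
clock: 7.57
position: [0.4908, 0.1431, 0.0895]
tool_rot: [-3.141, -0.0, 1.61]
force: [-0.5, 0.4, 0.4]
grip_width: 0.0851
finger_force: 0.0
```

Request:
carry_out --rows '[[[0, 0, -0.01, 0], [0, 0, -0.025, 0], [0, 0, -0.045, 0], [0, 0, -0.07, 0], [0, 0, -0.1, 0], [0, 0, -0.13, 0], [0, 0, -0.16, 0], [0, 0, -0.19, 0], [0, 0, -0.19, 0], [0, 0, -0.19, 0], [0, 0, -0.19, 0]]]'

```text
clock: 8.48
position: [0.4906, 0.1429, 0.2797]
tool_rot: [-3.142, 0.0, 1.61]
force: [0.4, -0.6, 0.3]
grip_width: 0.0851
finger_force: 0.0
```

```bash
python3 - <<'E'
from h import *
s=bot.observe();print(s["clock"],s["position"],s["force"],s["grip_width"])
f=bot.grab_frame("scene");I=cv2.imread("pics/scene0.png")
c=lambda x:cv2.resize(x[170:270,270:370],None,fx=4,fy=4,interpolation=cv2.INTER_NEAREST)
cv2.imwrite("pics/end.png",np.hstack([c(I),c(f["pixels"][...,::-1])]))
E
```

```text
8.4833 [0.49061563 0.14285414 0.27968824] [ 0.36681195 -0.55178546  0.26316017] 0.0850866214128329
```

View pics/end.png

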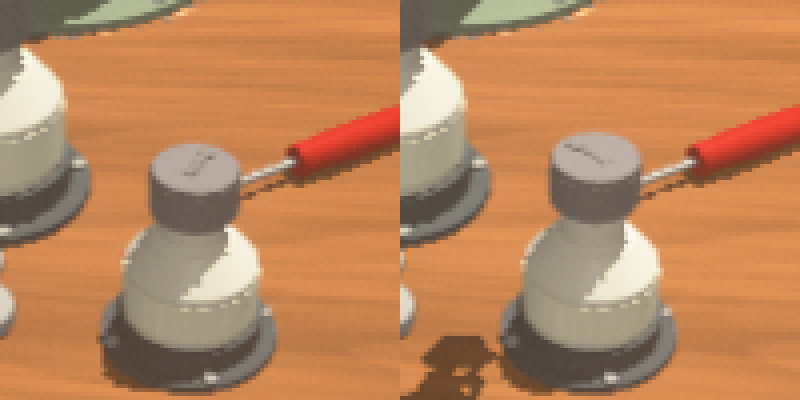

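The cap is turned and stands about 3 px (8 mm) higher than before: its top edge is at row 131, against 142 before, in the 4x crop. It is open, so I'll hand in the job.

```bash
python3 -c "
from workcell import bot
print(bot.job_done())"
```

```text
the job is handed in; nothing more can be done
None
```

The small squat bottle's cap was pressed down, turned counterclockwise to its stop and released; it now stands sprung up open, the tall bottle's cap was not touched, and the job was handed in at about 8.5 s.

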